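# Put the blood-draw counter's pot, bottle and meter back in their own places

### The arm

A 6-joint arm with a two-finger parallel gripper is mounted at the origin on the work surface. World frame = base frame: x ahead of the robot, y to its left, z up, the work surface at z = 0. Lengths are in m, angles in rad, forces in N, time in s.
With the tool pointing down it reaches from about 0.3 to 0.775 m from the base axis. Payload 14.6 kg.
Tool frame: the origin (TCP) lies at the centre of the arm's flange, where the gripper is bolted on; the fingertips stand 199 mm ahead of it and the grasp point (between the pads) lies 180 mm ahead of it; z points along the fingers, y is the line along which they close (so a half turn about z gives the same grasp; the last joint's range is limited). The gripper opens to 94 mm and grips with 3 to 60 N. Pads are 16 mm wide; open, the fingers measure 119 mm over their backs; the gripper's body (75 mm by 177 mm) begins 78 mm behind the grasp point.
Start: joints at [-1.216, 0.3, 1.521, -0, 1.321, -0.067], TCP at [0.225, -0.502, 0.405] pointing down, gripper open.
Joint ranges: [-3.03, 3.03], [-0.79, 2.21], [0.23, 2.52], [-1.04, 4.18], [0, 3.07], [-2.55, 2.55]. Speed limits (rad/s): [2.22, 2.22, 2.57, 3.14, 3.14, 3.14].

### API

Orientations are given as [roll, pitch, yaw] about the fixed x, y, z axes, in that order (R = Rz(yaw) Ry(pitch) Rx(roll)).
In Python, from station import ctrl gives the robot as it stands. The module is installed in compiled form; this text tells all that it offers.
- The arm moves only by the tool servo_tool, never from a script. Its argument "motion" is a list of rows, each a list of 5 numbers: the closure, from 0 (fully open) to 1 (shut), then the shift along the world's x, y, z in cm, then the turn about the world's z in degrees. A call has 1 to 20 rows; each row is the pose to reach, as a shift and turn from the pose commanded when the call began; what a row does not reach only later rows make up. A row lasts 1/8 s, in which the tool goes at most 62.5 mm and 10.7 degrees, less where a joint would pass 70% of its speed; a pose out of reach is approached as far as the arm can. A call with a gripper value outside its range is refused whole. The fingers move at their own pace and stop on an object; "squeeze" is the grip in N (left out, the last holds). Time passes only in rows, so rows that repeat a pose let the fingers close. It gives the time, the measured TCP pose, the force, the opening and the grip force at its end, in the units of the state.
- ctrl.get_obs(): the state, without advancing time (a new reading comes with each control period).
- ctrl.camera(name): name is "scene" or "side" or "wrist"; returns a dict with "image" (400x640x3 uint8, red, green, blue), "fx", "fy", "cx", "cy" (pixels), "camera_from_world" (4x4, takes a point from world to camera coordinates); the wrist camera has in their place "hand_eye" (4x4, takes a point from camera to tool coordinates, whose origin is the TCP and whose axes are the flange's). Camera axes: x right, y up, looking along -z (the intrinsics and any distortion apply to the point x, -y, -z); pixel columns grow to the right and rows downward; lengths in m; the calibration is good to about 2 mm. A picture is of the moment at which its call begins: read the wrist's pose just before it. There is no depth.
- ctrl.hand_in(): hands the job in; it is judged then, once.
The state is a dict: "time_s": time; "qpos": joint angles; "joint_vel": joint speeds; "tau": joint torques, N m; "ee_pos": TCP position; "eef_rot": TCP orientation; "force": force on the tool from outside, world axes, zero at the start; "moment": the same for the moment, N m; "grip_width": finger opening in m; "grip_force": force on a finger pad.
Only numpy, scipy, OpenCV 4.12 (cv2) and the standard library are available. Lean on these libraries where they do the work, as an engineer would, in place of code of your own. Each camera call takes 0.05 s, during which the arm holds its last target. There are 200 camera calls.

### The job

The three things on the sampling counter have been put down in each other's places: put each back in its own. The round pot belongs in the middle of the round steel dish, the square bottle in the middle of the square tray, and the hand meter goes screen up, pressed fully home into its cut-out in the foam block; every place is taken at first, so use the free black rubber mat on the way. Keep the pot and the bottle upright throughout, and do not shift the tube rack, the tape roll or the small amber jar.

Things in the scene. Friction and masses are not known exactly. Their poses are not given: they have to be found in the camera images.
- pot: Loose round pale-green specimen pot with a paper label and a fixed green lid, 70 mm tall; body 58 mm in diameter up to 56 mm, then the lid, 62 mm in diameter. 85 to 170 g. Starts standing on top of the foam block, over the cut-out. Origin: centre of its underside; z up.
- bottle: Loose square white plastic bottle: body 50 x 50 mm and 64 mm tall with flat sides along its x and y axes and a paper label, and on it a round grey cap 32 mm in diameter, to 86 mm in all. 105 to 210 g. Starts standing in the round dish. Origin: centre of its underside; z up.
- meter: Loose grey hand meter lying flat, screen and buttons up, 84 mm long, 28 mm thick, paddle-shaped: wide head with the screen (46 mm wide, x = +6 to +42 mm), narrower handle with three round buttons (30 mm wide, x = -42 to +6 mm). 70 to 120 g, mass centre near x = +3 mm. Starts in the square tray. Origin: centre of its underside (mid-length); x towards the head, y across, z up.
- dish: Fixed round steel dish, 108 mm across with a low rim 10 mm high and 4 mm thick; its inner floor is 4 mm above the counter, about 98 mm across. The pot's place. Origin: centre of its underside, on the counter; z up.
- tray: Fixed square white plastic tray, 108 x 108 mm, rim 10 mm high and 4 mm thick; inner floor 100 x 100 mm, 4 mm above the counter. The bottle's place. Origin: centre of its underside, on the counter; x and y along its sides, z up.
- foam: Fixed dark foam block, 118 (x) x 84 (y) x 26 mm tall, with a light-floored cut-out in the meter's outline: 14 mm deep (floor 12 mm above the counter), 2 mm wider all round, top 4 mm bevelled at 45 degrees. The meter fits only with its head to the block's +x, centred, axes along the block's, and then stands 14 mm proud. Rigid. Origin: centre of its underside, on the counter; z up.
- mat: Fixed oblong black rubber mat, 125 (x) x 85 (y) mm, 4 mm thick, empty at the start: the free spot, big enough for any of the three. Origin: centre of its underside, on the counter; z up.
- rack: Bystander, not to be shifted: loose black tube rack, 66 (x) x 106 (y) x 22 mm, with nine violet-capped tubes in its +y part standing up to 102 mm above the counter. Origin: centre of its underside.
- tape: Bystander, not to be shifted: loose white roll of tape lying flat, 60 mm across, 22 mm tall. Origin: centre of its underside.
- jar: Bystander, not to be shifted: loose amber glass jar with a steel cap, 48 mm across, 55 mm tall. Origin: centre of its underside.
There are look-alikes about, which are no part of the job. Leave any red or yellow look-alike of the pot alone.

How it is judged:
By the outcome, as a careful person would: the job done as asked, in the order asked, and still so for the second after the job is handed in, with the robot touching nothing.
It also fails if it takes over 120 s, if anything falls off the work surface, if the arm or the gripper's body presses on something with over 40 N, if the wrist force passes 120 N, or if a joint passes its speed limit or range.

## Working session

There is one attempt and no reset: what is moved stays moved. The work goes in short steps, Python scripts to look and compute and a tool call to move; the robot and the scene stay as the last step left them, time stands still between calls to the robot, and variables do not carry over. Pictures are saved under pics/ and viewed, at most 14 in all, crops included, and the job is handed in when it is done.

Besides the shell and the picture viewer there is one more tool, called after "Call:" as name(argument=value, ...) on one line, values as JSON. servo_tool: Moves the arm, as the interface text tells. Its arguments: {"type":"object","properties":{"motion":{"type":"array","items":{"type":"array","items":{"type":"number"}}},"squeeze":{"type":"number"}},"required":["motion"]}

```bash
mkdir -p pics
cat > h.py <<'E'
import numpy as np, cv2
from scipy.spatial.transform import Rotation as R
from station import ctrl
def look(name,fn=None):
    o=ctrl.get_obs(); c=ctrl.camera(name)
    im=cv2.cvtColor(c["image"],cv2.COLOR_RGB2BGR)
    if fn: cv2.imwrite("pics/"+fn,im)
    if "hand_eye" in c:
        T=np.eye(4); r=np.array(o["eef_rot"]); T[:3,:3]=R.from_euler("xyz",r).as_matrix() if r.size==3 else r.reshape(3,3); T[:3,3]=o["ee_pos"]
        W=T@np.array(c["hand_eye"])
    else: W=np.linalg.inv(np.array(c["camera_from_world"]))
    c["W"]=W; c["bgr"]=im; return c
def ray(c,u,v):
    d=np.array([(u-c["cx"])/c["fx"],-(v-c["cy"])/c["fy"],-1]); return c["W"][:3,3],c["W"][:3,:3]@d
def onplane(c,u,v,z):
    p,d=ray(c,u,v); return p+d*(z-p[2])/d[2]
def proj(c,P):
    q=np.linalg.inv(c["W"])@np.append(P,1); return c["cx"]+c["fx"]*q[0]/-q[2], c["cy"]-c["fy"]*q[1]/-q[2]
E
python3 - <<'E'
from h import *
for n in("scene","side","wrist"):
    c=look(n,n+"0.png"); print(n,c["fx"],c["cx"],c["cy"],[k for k in c],c["W"].round(3).tolist())
print(ctrl.get_obs())
E
```

```text
scene 379.43725712087763 315.4890181277854 197.76073666664647 ['image', 'fx', 'fy', 'cx', 'cy', 'camera_from_world', 'W', 'bgr'] [[0.773, -0.363, 0.52, 1.027], [0.634, 0.457, -0.624, -0.648], [-0.012, 0.812, 0.583, 0.639], [0.0, 0.0, 0.0, 1.0]]
side 448.1497416227495 314.8354203099944 199.3184838675416 ['image', 'fx', 'fy', 'cx', 'cy', 'camera_from_world', 'W', 'bgr'] [[-0.984, 0.104, -0.148, 0.33], [-0.179, -0.48, 0.859, 0.958], [0.018, 0.871, 0.491, 0.628], [0.0, 0.0, 0.0, 1.0]]
wrist 342.0483826537712 316.72258316429975 193.39676926494985 ['image', 'fx', 'fy', 'cx', 'cy', 'hand_eye', 'W', 'bgr'] [[0.409, 0.882, 0.235, 0.293], [-0.912, 0.396, 0.104, -0.471], [-0.001, -0.257, 0.967, 0.383], [0.0, 0.0, 0.0, 1.0]]
{'time_s': 0.15, 'qpos': array([-1.21563047e+00,  3.00356492e-01,  1.52141884e+00, -6.76626261e-06,
        1.32069540e+00, -6.66453995e-02]), 'joint_vel': array([ 0.00115028, -0.00199931, -0.00293495,  0.00322146,  0.00055883,
        0.00153906]), 'tau': array([ 1.96398709e-03, -5.31956756e+01, -3.52818954e+01,  7.09017506e-02,
        2.36186909e-02, -7.58809438e-05]), 'ee_pos': array([ 0.22514556, -0.5017872 ,  0.40421775]), 'eef_rot': array([-3.14071609e+00, -5.19370347e-05,  4.21812908e-01]), 'force': array([-0.91908288, -0.04322365, -0.63129671]), 'moment': array([-0.01465379,  0.01045739, -0.04666472]), 'grip_force': 0.0, 'grip_width': 0.09390893697158062}
```

View pics/scene0.png

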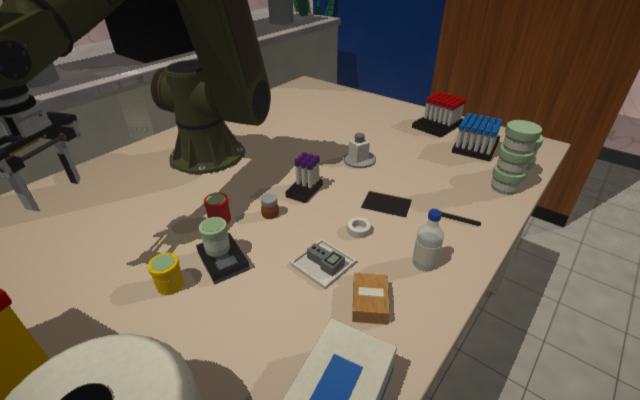

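View pics/side0.png

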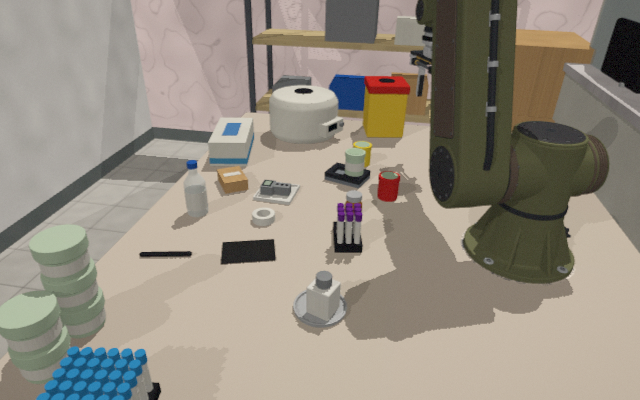

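Scene view: the candidates for the pot are the pale-green pot on the foam (214,240), the red look-alike (217,208), the yellow one (166,270), and the stacks of pale-green pots (520,150). I choose the one on the foam. The bottle stands in the dish at (358,150), with a water bottle as look-alike at (428,240). The meter is in the tray at (326,258), and the mat is at (387,204).

Run:
```python
from h import *
s=look("scene");d=look("side")
def tri(a,b):
    p,u=ray(s,*a);q,v=ray(d,*b);u/=np.linalg.norm(u);v/=np.linalg.norm(v)
    A=np.stack([u,-v],1);t=np.linalg.lstsq(A,q-p,rcond=None)[0]
    x,y=p+u*t[0],q+v*t[1];return ((x+y)/2).round(3),np.linalg.norm(x-y).round(4)
print("pot lid",tri((213,226),(355,155)),onplane(s,213,226,.096))
print("bottlecap",tri((360,137),(324,279)),onplane(s,360,137,.086))
for n,p,z in[("meter",(326,257),.03),("tray",(323,262),.008),("mat",(387,204),.004),("foam",(222,258),.026),("dish",(360,158),.008),("tape",(359,227),.022),("jar",(269,198),.055),("rack",(305,187),.02),("red",(217,200),.07),("yel",(165,260),.07),("water",(434,214),.13)]: print(n,onplane(s,*p,z).round(3))
for n,p,z in[("meter",(276,187),.03),("tray",(277,191),.008),("mat",(248,251),.004),("foam",(347,175),.026),("dish",(320,306),.008),("tape",(263,214),.022)]: print(n,onplane(d,*p,z).round(3))
cv2.imwrite("pics/crop0.png",np.hstack([cv2.resize(s["bgr"][190:300,140:360],None,fx=3,fy=3,interpolation=2)]))
```

```text
pot lid (array([ 0.422, -0.287,  0.085]), np.float64(0.0035)) [ 0.43227859 -0.29399431  0.096     ]
bottlecap (array([0.424, 0.3  , 0.08 ]), np.float64(0.0051)) [0.43423036 0.28898155 0.086     ]
meter [ 0.648 -0.16   0.03 ]
tray [ 0.639 -0.16   0.008]
mat [0.636 0.131 0.004]
foam [ 0.463 -0.307  0.026]
dish [0.437 0.293 0.008]
tape [ 0.642 -0.019  0.022]
jar [ 0.411 -0.102  0.055]
rack [0.417 0.036 0.02 ]
red [ 0.328 -0.205  0.07 ]
yel [ 0.414 -0.411  0.07 ]
water [0.812 0.008 0.13 ]
meter [ 0.63  -0.134  0.03 ]
tray [ 0.632 -0.151  0.008]
mat [0.626 0.143 0.004]
foam [ 0.442 -0.263  0.026]
dish [0.429 0.296 0.008]
tape [0.629 0.004 0.022]
```

View pics/crop0.png

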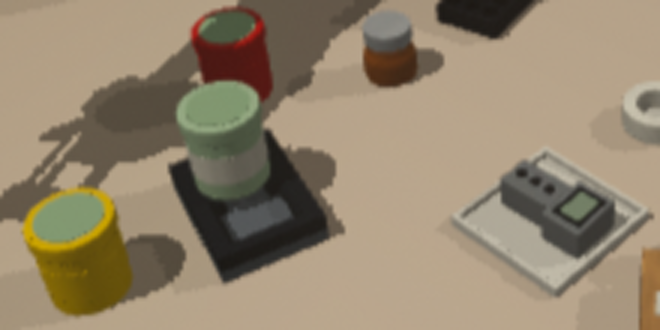

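Crop: this is the pale-green pot on the foam, with its lid at (220,105) and the light cut-out end showing at (258,218). The red and yellow look-alikes stand on either side.

Call:
servo_tool(motion=[[0, 4, 4.2, 0.8, 0], [0, 8, 8.4, 1.6, 0], [0, 12, 12.6, 2.4, 0], [0, 16, 16.8, 3.2, 0], [0, 20, 21, 4, 0], [0, 20, 21, 4, 0], [0, 20, 21, 4, 0]])

```text
time_s: 1.12
ee_pos: [0.425, -0.292, 0.4444]
eef_rot: [-3.141, 0.0, 0.422]
force: [-1.3, 0.0, 0.1]
grip_width: 0.0941
grip_force: 0.0
```

Run:
```python
from h import *
c=look("wrist","w1.png");o=ctrl.get_obs();print(o["ee_pos"],o["eef_rot"],o["force"]);print(proj(c,[.425,-.29,.096]))
```

```text
[ 0.42465969 -0.29241094  0.44437747] [-3.14124604e+00  3.89612579e-04  4.21032497e-01] [-0.23261153 -0.88480368 -0.09927489]
(np.float64(314.791104639366), np.float64(180.3629544417098))
```

View pics/w1.png

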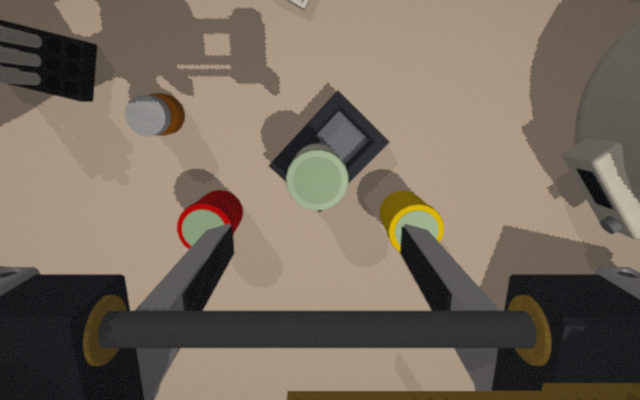

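Wrist view: pot lid centred at (317,179), red pot at (204,228), yellow at (416,230), foam corners at (338,91), (389,142) and (271,167).

```bash
cat >> h.py <<'E'
def blobs(m,amin=200):
    cs,_=cv2.findContours(m.astype(np.uint8)*255,cv2.RETR_EXTERNAL,cv2.CHAIN_APPROX_NONE)
    return sorted([k for k in cs if cv2.contourArea(k)>amin],key=cv2.contourArea,reverse=True)
E
python3 - <<'E'
from h import *
c=look("wrist");h=cv2.cvtColor(c["bgr"],cv2.COLOR_BGR2HSV)
print(h[179,317],h[228,204])
m=(h[...,0]>40)&(h[...,0]<85)&(h[...,1]>35)&(h[...,2]>110)
for k in blobs(m)[:4]:
    (u,v),r=cv2.minEnclosingCircle(k);p=onplane(c,u,v,.096);e=onplane(c,u+r,v,.096);print((u,v,r),p.round(4),np.linalg.norm(e-p))
print("red",onplane(c,204,228,.07),"yel",onplane(c,416,230,.07),"jar",onplane(c,150,115,.055))
for q in((338,91),(389,142),(271,167)):print(onplane(c,*q,.026).round(3))
print(ctrl.get_obs()["qpos"], c["W"][:3,3])
E
```

```text
[ 45  55 161] [ 47  57 153]
(316.6428527832031, 178.35714721679688, 30.826313018798828) [ 0.4272 -0.2912  0.096 ] 0.03017281427755685
(202.61593627929688, 228.02174377441406, 20.024080276489258) [ 0.3326 -0.2064  0.096 ] 0.020389683857558568
(416.2872314453125, 230.60638427734375, 21.034603118896484) [ 0.419  -0.4062  0.096 ] 0.02144001002355816
red [ 0.32049894 -0.20337477  0.07      ] yel [ 0.41365767 -0.41703289  0.07      ] jar [ 0.40958685 -0.10726112  0.055     ]
[ 0.514 -0.279  0.026]
[ 0.487 -0.356  0.026]
[ 0.404 -0.243  0.026]
[-6.74548725e-01  1.93939415e-01  1.55981773e+00 -1.44134900e-04
  1.38834261e+00  4.75854675e-01] [ 0.49295545 -0.26219535  0.42335306]
```

Call:
servo_tool(motion=[[0, 0.2, 0.1, -6, 0], [0, 0.2, 0.1, -12, 0], [0, 0.2, 0.1, -17, 0], [0, 0.2, 0.1, -20.5, 0], [0, 0.2, 0.1, -20.5, 0], [0, 0.2, 0.1, -20.5, 0], [1, 0.2, 0.1, -20.5, 0], [1, 0.2, 0.1, -20.5, 0], [1, 0.2, 0.1, -20.5, 0], [1, 0.2, 0.1, -20.5, 0], [1, 0.2, 0.1, -20.5, 0], [1, 0.2, 0.1, -20.5, 0]], squeeze=15)

```text
time_s: 2.72
ee_pos: [0.4272, -0.2908, 0.2399]
eef_rot: [3.141, -0.0, 0.422]
force: [0.5, 0.4, 5.4]
grip_width: 0.0615
grip_force: 15.0
```

Call:
servo_tool(motion=[[1, 0, 0, 1, 0], [1, 0, 0, 3, 0], [1, 0, 0, 6, 0], [1, 0, 0, 10, 0], [1, 0, 0, 14, 0], [1, 0, 0, 17, 0], [1, 0, 0, 17, 0], [1, 0, 0, 17, 0]])

```text
time_s: 3.72
ee_pos: [0.427, -0.2907, 0.4084]
eef_rot: [-3.14, 0.001, 0.422]
force: [0.1, 0.5, -1.3]
grip_width: 0.0612
grip_force: 15.0
```

Run:
```python
from h import *
c=look("wrist","w2.png");o=ctrl.get_obs();print(o["ee_pos"],o["force"],o["moment"],o["grip_width"])
```

```text
[ 0.42704437 -0.29071843  0.40813661] [-0.3751017   0.38083448 -1.14847986] [-0.03200466 -0.00785453  0.00301377] 0.06156157031202102
```

View pics/w2.png

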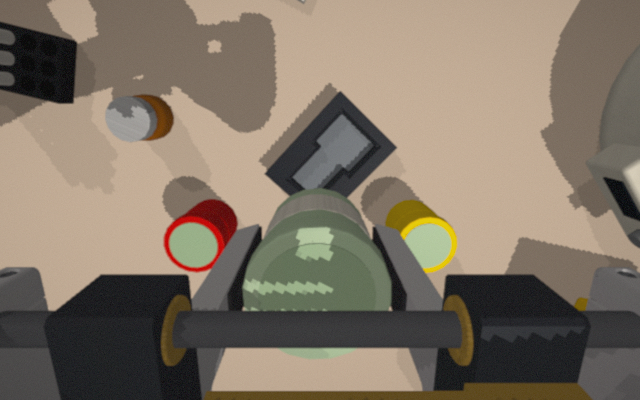

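Wrist view: the pot is held upright, and the cut-out is clear with its head towards the upper right (350,135). Next, to the mat.

Call:
servo_tool(motion=[[1, 2, 4.2, 0, 0], [1, 4.5, 9.5, 0, 0], [1, 7, 14.8, 0, 0], [1, 9.5, 20, 0, 0], [1, 12, 25.3, 0, 0], [1, 14.5, 30.6, 0, 0], [1, 17, 35.9, 0, 0], [1, 19, 40, 0, 0], [1, 20, 42.5, 0, 0], [1, 20, 42.5, 0, 0], [1, 20, 42.5, 0, 0]])

```text
time_s: 5.15
ee_pos: [0.6271, 0.1335, 0.4087]
eef_rot: [-3.141, 0.002, 0.421]
force: [0.3, -0.4, -1.0]
grip_width: 0.0619
grip_force: 15.0
```

Run:
```python
from h import *
c=look("wrist","w3.png");o=ctrl.get_obs();print(o["ee_pos"],o["eef_rot"],o["qpos"],o["force"])
s=look("scene","s3.png")
```

```text
[0.62704947 0.13326312 0.40909234] [-3.14143206e+00  9.81211938e-04  4.20884749e-01] [ 1.52295679e-01  5.04160825e-01  1.22760354e+00 -1.06914596e-04
  1.41081694e+00  1.30222442e+00] [ 0.01422818 -0.64262467 -1.38085566]
```

View pics/w3.png

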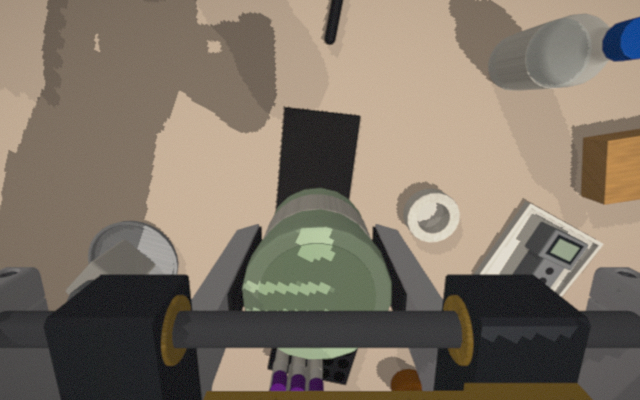

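Wrist view: the mat's far corners are at (285,108) and (360,116), its sides running down to (277,207) and (352,195). The tape is at (432,218), and the bottle and dish at the lower left.

Run:
```python
from h import *
c=look("wrist")
a,b,l,r=[onplane(c,*q,.004) for q in((285,108),(360,116),(277,207),(352,195))]
print(a,b,np.linalg.norm(a-b)); e=(a-b)/np.linalg.norm(a-b); n=np.array([e[1],-e[0],0]); 
print(n,(l-a)/np.linalg.norm(l-a))
for sg in(1,-1): print((a+b)/2+sg*n*.0625)
print("tape",onplane(c,432,218,.022))
```

```text
[0.67570445 0.19272941 0.004     ] [0.70143599 0.11435253 0.004     ] 0.08249270844822966
[0.95010672 0.31192501 0.        ] [-0.95114789 -0.30873565  0.        ]
[0.74795189 0.17303628 0.004     ]
[0.62918855 0.13404565 0.004     ]
tape [ 0.63318382 -0.00686624  0.022     ]
```

Call:
servo_tool(motion=[[1, 0.2, 0, -5, 0], [1, 0.2, 0, -10, 0], [1, 0.2, 0, -14, 0], [1, 0.2, 0, -17, 0], [1, 0.2, 0, -18.5, 0], [1, 0.2, 0, -19, 0], [1, 0.2, 0, -19.1, 0], [1, 0.2, 0, -19.1, 0], [1, 0.2, 0, -19.1, 0]])

```text
time_s: 6.42
ee_pos: [0.6293, 0.1342, 0.2194]
eef_rot: [3.141, -0.001, 0.422]
force: [-0.2, 0.7, -1.4]
grip_width: 0.0615
grip_force: 15.0
```

Call:
servo_tool(motion=[[1, 0, 0, -0.1, 0], [1, 0, 0, -0.2, 0], [1, 0, 0, -0.2, 0]])

```text
time_s: 6.8
ee_pos: [0.6293, 0.1343, 0.218]
eef_rot: [3.141, -0.001, 0.422]
force: [-4.3, -0.8, 9.5]
grip_width: 0.0614
grip_force: 15.0
```

Call:
servo_tool(motion=[[0, 0, 0, 0, 0], [0, 0, 0, 0, 0], [0, 0, 0, 0, 0], [0, 0, 0, 0, 0], [0, 0, 0, 3, 0], [0, 0, 0, 8, 0], [0, 0, 0, 14, 0], [0, 0, 0, 19, 0], [0, 0, -5, 21, 0], [0, 0, -10, 22, 0], [0, 0, -16, 22, 0], [0, 0, -22, 22, 0], [0, 0, -27, 22, 0], [0, 0, -29, 22, 0], [0, 0, -29, 22, 0], [0, 0, -29, 22, 0]])

```text
time_s: 8.8
ee_pos: [0.6294, -0.1542, 0.4367]
eef_rot: [-3.141, -0.0, 0.423]
force: [-0.3, 0.7, 0.5]
grip_width: 0.0943
grip_force: 0.0
```

Run:
```python
from h import *
c=look("wrist","w4.png");o=ctrl.get_obs();print(o["ee_pos"],o["eef_rot"],o["qpos"])
s=look("side");cv2.imwrite("pics/s4.png",s["bgr"])
```

```text
[ 0.6293919  -0.1540766   0.43676951] [-3.14149105e+00 -1.98115782e-04  4.23637924e-01] [-2.96617239e-01  5.05747442e-01  1.16214811e+00  2.08021950e-04
  1.47361521e+00  8.50520978e-01]
```

View pics/w4.png

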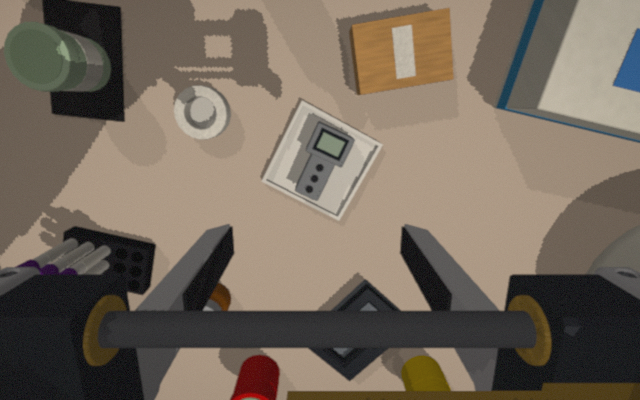

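Wrist view: the pot stands upright on the mat. The meter is at (321,162) in the tray (centre 322,160), with its screen at (331,145) and buttons down to (308,190). The foam is at (355,330).

Run:
```python
from h import *
c=look("wrist")
a=onplane(c,331,145,.032);b=onplane(c,309,190,.032);print(a,b,np.degrees(np.arctan2(*(a-b)[1::-1])))
q=[onplane(c,*p,.010) for p in((303,99),(382,146),(339,220),(262,181))];print(np.array(q).round(4),np.mean(q,0))
```

```text
[ 0.66230935 -0.15700959  0.032     ] [ 0.60469794 -0.1556477   0.032     ] -1.3541723135941897
[[ 0.6947 -0.1076  0.01  ]
 [ 0.684  -0.2145  0.01  ]
 [ 0.5794 -0.2075  0.01  ]
 [ 0.5862 -0.1008  0.01  ]] [ 0.63608009 -0.15759651  0.01      ]
```

Call:
servo_tool(motion=[[0, 0, 0, -3, -9], [0, -0.2, -0.2, -6, -18], [0, -0.4, -0.3, -9, -25.5], [0, -0.4, -0.3, -9, -25.5], [0, -0.4, -0.3, -9, -25.5]])

```text
time_s: 9.57
ee_pos: [0.6255, -0.1583, 0.3482]
eef_rot: [3.141, -0.002, -0.02]
force: [0.3, 0.2, 0.4]
grip_width: 0.094
grip_force: 0.0
```

Run:
```python
from h import *
c=look("wrist","w5.png");o=ctrl.get_obs();print(o["ee_pos"],o["eef_rot"])
u,v=map(int,proj(c,[.636,-.157,.03]));print(u,v)
y0,x0=max(v-100,0),u-130;print(x0,y0)
cv2.imwrite("pics/c5.png",cv2.resize(c["bgr"][y0:y0+200,x0:x0+260],None,fx=3,fy=3,interpolation=2))
```

```text
[ 0.62545351 -0.15847401  0.34844638] [ 3.14095106e+00 -2.32613842e-03 -2.03849911e-02]
314 178
184 78
```

View pics/c5.png

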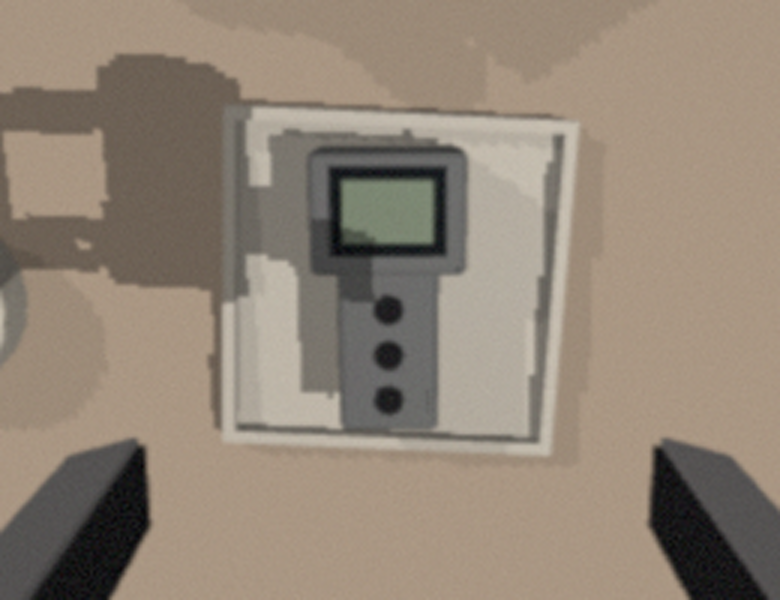

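Crop: the meter is upright in view, its head end at crop (389,150), tail end (390,428), handle sides 343 and 437, buttons at (389,310) to (389,400).

Run:
```python
from h import *
c=look("wrist")
f=lambda x,y,z:onplane(c,184+x/3,78+y/3,z)
a,b=f(389,150,.032),f(390,428,.032);print(a,b,np.linalg.norm(a-b),(a+b)/2,np.degrees(np.arctan2(*(a-b)[1::-1])))
l,r=f(343,350,.032),f(437,350,.032);print(np.linalg.norm(l-r),(l+r)/2)
q=np.array([f(*p,.010) for p in((228,106),(579,122),(549,452),(223,440))]);print(q.round(4),q.mean(0))
o=ctrl.get_obs();print(o["ee_pos"],o["eef_rot"])
```

```text
[ 0.68004915 -0.15728664  0.032     ] [ 0.59677829 -0.15569263  0.032     ] 0.08328611596912301 [ 0.63841372 -0.15648964  0.032     ] -1.0966536802693376
0.0280310499689487 [ 0.62134057 -0.15624666  0.032     ]
[[ 0.6926 -0.1088  0.01  ]
 [ 0.6857 -0.2148  0.01  ]
 [ 0.5797 -0.2075  0.01  ]
 [ 0.586  -0.1005  0.01  ]] [ 0.63600125 -0.15789151  0.01      ]
[ 0.62539112 -0.15856148  0.34835564] [ 3.14091744e+00 -2.32614537e-03 -2.09884895e-02]
```

Call:
servo_tool(motion=[[0, 0.8, 0.2, -4, 0], [0, 0.8, 0.2, -8, 0], [0, 0.8, 0.2, -11, 0], [0, 0.8, 0.2, -12.8, 0], [0, 0.8, 0.2, -12.8, 0], [0, 0.8, 0.2, -12.8, 0]], squeeze=15)

```text
time_s: 10.42
ee_pos: [0.6335, -0.1569, 0.2203]
eef_rot: [3.141, -0.002, -0.023]
force: [0.1, -0.6, -0.2]
grip_width: 0.0939
grip_force: 0.0
```

Call:
servo_tool(motion=[[0.3, 0, 0, -0.2, 0], [0.5, 0, 0, -0.2, 0], [1, 0, 0, -0.2, 0], [1, 0, 0, -0.2, 0], [1, 0, 0, -0.2, 0], [1, 0, 0, -0.2, 0], [1, 0, 0, -0.2, 0], [1, 0, 0, -0.2, 0]])

```text
time_s: 11.42
ee_pos: [0.6332, -0.1568, 0.2166]
eef_rot: [-3.142, 0.0, -0.023]
force: [0.1, 0.3, -0.4]
grip_width: 0.03
grip_force: 15.0
```

Run:
```python
from h import *
c=look("wrist","w6.png");o=ctrl.get_obs();print(o["ee_pos"],o["eef_rot"],o["force"],o["grip_width"],o["grip_force"])
```

```text
[ 0.63316824 -0.15678504  0.21664699] [-3.14156893e+00  1.87697656e-05 -2.32258398e-02] [-0.07226927 -0.2830885  -0.35696971] 0.03041144879356247 14.987455755472183
```

View pics/w6.png

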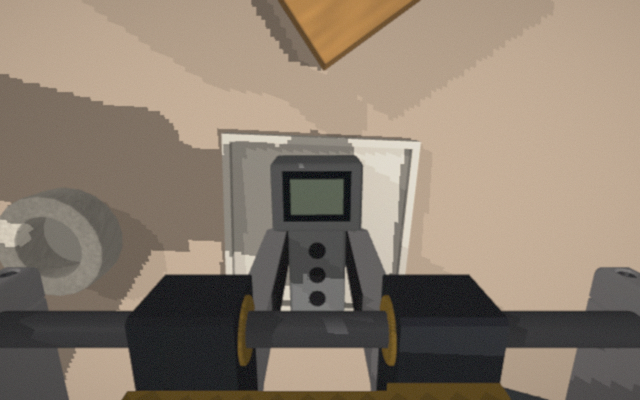

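Wrist view: the pads grip the handle at (270–365, 270), screen at (317,197). I regrip 3 mm higher so the fingertips clear the foam when the meter is seated.

Call:
servo_tool(motion=[[0.5, 0, 0, 0, 0], [0.5, 0, 0, 0.3, 0], [0.5, 0, 0, 0.3, 0], [1, 0, 0, 0.3, 0], [1, 0, 0, 0.3, 0], [1, 0, 0, 0.3, 0], [1, 0, 0, 0.3, 0]], squeeze=25)

```text
time_s: 12.35
ee_pos: [0.6331, -0.1568, 0.2196]
eef_rot: [3.142, 0.0, -0.023]
force: [1.2, -0.4, 0.2]
grip_width: 0.03
grip_force: 25.0
```

Call:
servo_tool(motion=[[1, 0, 0, 2, 0], [1, 0, 0, 7, 0], [1, 0, 0, 12, 0], [1, 0, 0, 17, 0], [1, -5, -2, 18, -4], [1, -10, -4, 18, -8], [1, -15, -6, 18, -12], [1, -20, -8.5, 18, -16.7], [1, -24, -10, 18, -16.7], [1, -27.3, -11.5, 18, -16.7], [1, -27.3, -11.5, 18, -16.7], [1, -27.3, -11.5, 18, -16.7], [1, -27.3, -11.5, 18, -16.7]])

```text
time_s: 13.98
ee_pos: [0.3607, -0.2714, 0.3999]
eef_rot: [3.142, -0.0, -0.314]
force: [-0.3, -0.7, -1.2]
grip_width: 0.0298
grip_force: 25.0
```

Run:
```python
from h import *
c=look("wrist");o=ctrl.get_obs();print(o["ee_pos"],o["eef_rot"],o["force"],o["grip_width"])
u,v=map(int,proj(c,[.4455,-.2995,.026]));print(u,v)
cv2.imwrite("pics/c7.png",cv2.resize(c["bgr"][60:260,190:450],None,fx=3,fy=3,interpolation=2))
```

```text
[ 0.36074395 -0.27144336  0.39977061] [-3.14156547e+00 -9.16822892e-05 -3.13708682e-01] [ 0.49427788 -0.847451   -2.02505541] 0.029808735666058357
317 87
```

View pics/c7.png

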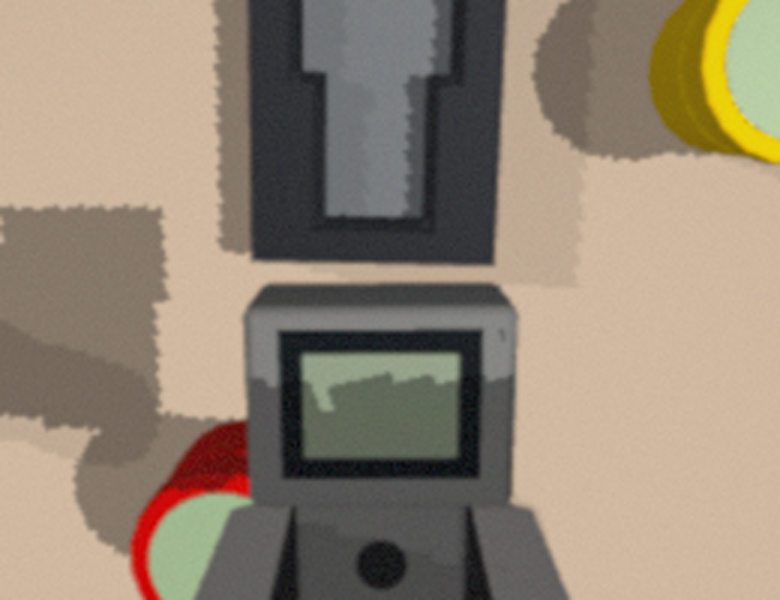

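Crop: foam near corners at crop (252,260) and (495,263), cut-out handle end at (375,218). The held meter's head top edge is at crop y≈308, from x=247 to 515.

Run:
```python
from h import *
c=look("wrist");o=ctrl.get_obs();g=cv2.cvtColor(c["bgr"],cv2.COLOR_BGR2GRAY)
m=np.zeros(g.shape,bool);m[:152,240:400]=(g[:152,240:400]<75)
k=max(blobs(m),key=cv2.contourArea);k=cv2.convexHull(k)
P=cv2.approxPolyDP(k,6,True)[:,0];print(P.tolist())
w=np.array([onplane(c,*p,.026)[:2] for p in P]);print(w.round(4).tolist(),[np.linalg.norm(w[i]-w[i-1]).round(4) for i in range(len(w))])
if len(w)==4:
    print("centre",w.mean(0))
    for i in range(4):
        e=w[i]-w[i-1];print(np.linalg.norm(e).round(4),np.degrees(np.arctan2(e[1],e[0])).round(2))
f=lambda x,y,z:onplane(c,190+x/3,60+y/3,z)
Rt=R.from_euler("xyz",o["eef_rot"]).as_matrix()
for q in((247,308),(515,308),(381,308),(381,285)):
    print((Rt.T@(f(*q,o["ee_pos"][2]-.2156+(.028 if q[1]>300 else .0))-o["ee_pos"])).round(4))
for q in((326,218),(424,218)): print("cut",f(*q,.012).round(4))
print(o["ee_pos"])
```

```text
[[273, 23], [359, 25], [353, 147], [275, 145]]
[[0.5135, -0.2777], [0.4868, -0.3543], [0.3783, -0.3164], [0.405, -0.2407]] [np.float64(0.1147), np.float64(0.0811), np.float64(0.115), np.float64(0.0803)]
centre [ 0.44590819 -0.29726103]
0.1147 -18.84
0.0811 -109.2
0.115 160.76
0.0803 70.55
[ 0.0463 -0.0218  0.1876]
[0.0463 0.0222 0.1876]
[0.0463 0.0002 0.1876]
[4.590e-02 2.000e-04 2.156e-01]
cut [ 0.4085 -0.2668  0.012 ]
cut [ 0.3978 -0.2997  0.012 ]
[ 0.3606804 -0.2714686  0.3996229]
```

Call:
servo_tool(motion=[[1, 4, -1.2, 0, -1.2], [1, 8.1, -2.4, -2, -1.2], [1, 8.1, -2.4, -7, -1.2], [1, 8.1, -2.4, -11, -1.2], [1, 8.1, -2.4, -14, -1.2], [1, 8.1, -2.4, -14.8, -1.2], [1, 8.1, -2.4, -14.8, -1.2], [1, 8.1, -2.4, -14.8, -1.2]])

```text
time_s: 15.08
ee_pos: [0.4415, -0.2959, 0.253]
eef_rot: [3.141, -0.002, -0.336]
force: [0.1, 1.1, -0.9]
grip_width: 0.0298
grip_force: 25.0
```

Run:
```python
from h import *
c=look("wrist");o=ctrl.get_obs();print(o["ee_pos"],o["eef_rot"],o["force"],o["grip_width"])
cv2.imwrite("pics/c8.png",cv2.resize(c["bgr"][90:290,190:450],None,fx=3,fy=3,interpolation=2))
```

```text
[ 0.44142978 -0.29589725  0.2529222 ] [ 3.14092198e+00 -1.97260443e-03 -3.35543592e-01] [-0.18751958 -0.04010185 -0.64261259] 0.029631878647718806
```

View pics/c8.png

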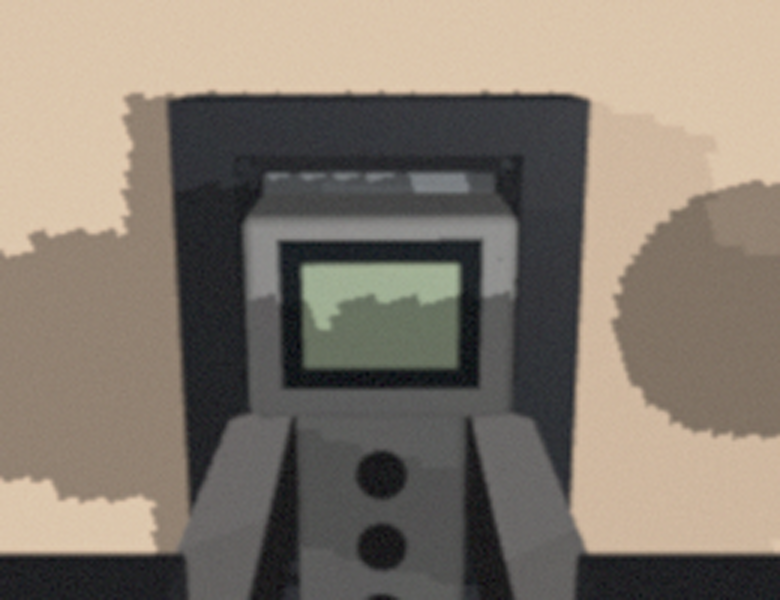

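Crop: the meter's midline (x≈381) agrees with the cut-out's (237–521, mid 379), and the foam's far edge is level at y≈98.

Run:
```python
from h import *
c=look("wrist");o=ctrl.get_obs()
Rt=R.from_euler("xyz",o["eef_rot"]).as_matrix()
f=lambda x,y,z:(Rt.T@(onplane(c,190+x/3,90+y/3,z)-o["ee_pos"])).round(4)
print("far",f(170,98,.026),f(587,98,.026),"bevel",f(237,157,.026),f(521,157,.026),"head",f(381,217,o["ee_pos"][2]-.1876))
```

```text
far [ 0.0634 -0.0413  0.2268] [0.0634 0.0408 0.2269] bevel [ 0.0519 -0.0285  0.2268] [0.0519 0.0282 0.2269] head [0.0464 0.0002 0.1877]
```

Call:
servo_tool(motion=[[1, 0, 0, -0.6, 0], [1, 0, 0, -1.1, 0], [1, 0, 0, -1.5, 0], [1, 0, 0, -1.9, 0], [1, 0, 0, -2.2, 0], [1, 0, 0, -2.4, 0], [1, 0, 0, -2.4, 0]])

```text
time_s: 16.05
ee_pos: [0.4412, -0.2958, 0.2277]
eef_rot: [3.142, -0.0, -0.336]
force: [0.5, -0.5, -1.2]
grip_width: 0.0301
grip_force: 25.0
```

Call:
servo_tool(motion=[[1, 0, 0, -0.1, 0], [1, 0, 0, -0.15, 0], [1, 0, 0, -0.15, 0]])

```text
time_s: 16.42
ee_pos: [0.4412, -0.2958, 0.2275]
eef_rot: [3.141, -0.001, -0.336]
force: [-7.0, 5.2, 17.5]
grip_width: 0.0295
grip_force: 25.0
```

Call:
servo_tool(motion=[[0.5, 0, 0, 0, 0], [0.5, 0, 0, 0, 0], [0.5, 0, 0, 0, 0], [0.5, 0, 0, 2, 0], [0.5, 0, 0, 7, 0], [0, 0, 0, 13, 0], [0, 0, 0, 19, 0], [0, 0, 4, 21, 0], [0, 0, 4, 21, 0], [0, 0, 4, 21, 0]])

```text
time_s: 17.68
ee_pos: [0.4412, -0.256, 0.4355]
eef_rot: [-3.142, 0.001, -0.335]
force: [-0.3, -1.0, -1.3]
grip_width: 0.0924
grip_force: 0.0
```

Run:
```python
from h import *
c=look("wrist");o=ctrl.get_obs();print(o["ee_pos"],o["eef_rot"],o["force"],o["grip_width"])
cv2.imwrite("pics/c9.png",cv2.resize(c["bgr"][90:290,190:450],None,fx=3,fy=3,interpolation=2))
```

```text
[ 0.44117457 -0.25631075  0.4351941 ] [-3.14132553e+00  1.41732374e-03 -3.35968717e-01] [0.08410986 0.11873471 0.65261321] 0.09356120865161215
```

View pics/c9.png

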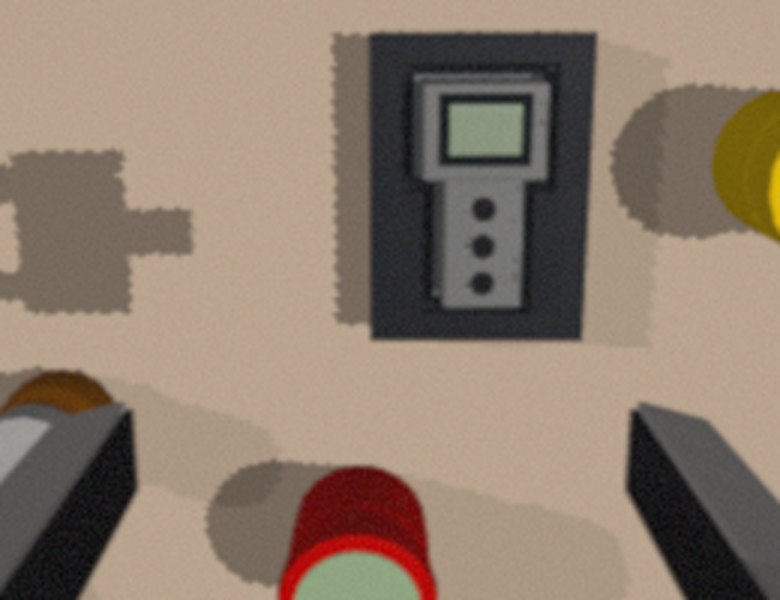

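Crop: the meter lies in the cut-out, screen up at (485,130), with an even margin all round. Next, the bottle.

Call:
servo_tool(motion=[[0, 0, 4, 0, 0], [0, 0, 9.5, 0, 0], [0, 0, 15, 0, 0], [0, 0, 21, 0, 0], [0, 0, 27, 0, 0], [0, 0, 33, 0, 0], [0, 0, 39, 0, 0], [0, -1, 45, 0, 0], [0, -1.6, 50, 0, 0], [0, -1.6, 54.6, 0, 0], [0, -1.6, 54.6, 0, 0], [0, -1.6, 54.6, 0, 0], [0, -1.6, 54.6, 0, 0]])

```text
time_s: 19.35
ee_pos: [0.4256, 0.2892, 0.4359]
eef_rot: [3.141, 0.0, -0.337]
force: [-0.0, -0.0, 0.5]
grip_width: 0.094
grip_force: 0.0
```

Run:
```python
from h import *
c=look("wrist");o=ctrl.get_obs();print(o["ee_pos"],o["eef_rot"],o["force"],o["grip_width"],o["qpos"])
cv2.imwrite("pics/c10.png",cv2.resize(c["bgr"][90:290,190:450],None,fx=3,fy=3,interpolation=2))
```

```text
[0.42553039 0.28926607 0.43612786] [ 3.14153970e+00  5.04598106e-06 -3.37205013e-01] [ 0.35251066 -0.22483292  0.01778814] 0.0935494050191129 [ 5.25837208e-01  1.96887917e-01  1.57542435e+00 -3.12220228e-05
  1.36932390e+00  2.43384480e+00]
```

View pics/c10.png

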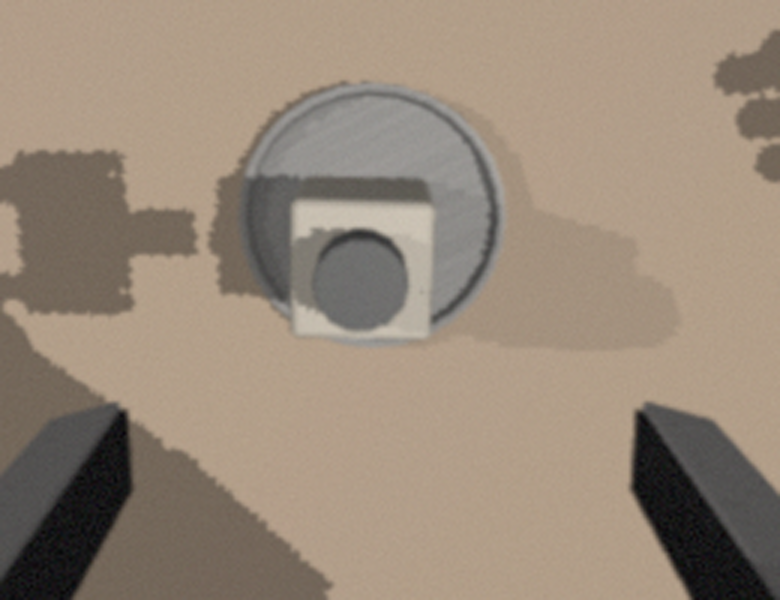

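Crop: bottle shoulder corners at (293,200), (435,205), (430,338), (293,335), cap centre (360,280). The dish rim spans x 241–503 and its top is at y 83.

Run:
```python
from h import *
c=look("wrist");o=ctrl.get_obs()
f=lambda x,y,z:onplane(c,190+x/3,90+y/3,z)
q=np.array([f(*p,.068) for p in((293,200),(435,205),(430,338),(293,335))]);print(q.round(4),"ctr",q.mean(0))
for i in range(4):
    e=q[i]-q[i-1];print(np.linalg.norm(e).round(4),np.degrees(np.arctan2(e[1],e[0])).round(1))
print("cap",f(360,281,.09))
# dish: circle through rim points z=.010
w=np.array([f(*p,.010)[:2] for p in((241,213),(503,213),(371,83),(270,130),(470,125))])
A=np.c_[2*w,np.ones(len(w))];s=np.linalg.lstsq(A,(w**2).sum(1),rcond=None)[0];print("dish",s[:2],np.sqrt(s[2]+s[0]**2+s[1]**2))
```

```text
[[0.4555 0.3102 0.068 ]
 [0.4379 0.2651 0.068 ]
 [0.3937 0.2818 0.068 ]
 [0.4107 0.327  0.068 ]] ctr [0.42443594 0.29603615 0.068     ]
0.0479 -20.6
0.0484 -111.4
0.0472 159.3
0.0483 69.4
cap [0.42602866 0.29603543 0.09      ]
dish [0.43206522 0.29038656] 0.05228324419977431
```

Call:
servo_tool(motion=[[0, 0, 0.7, -5, -1.5], [0, 0, 0.7, -11, -1.5], [0, 0, 0.7, -16, -1.5], [0, 0, 0.7, -20, -1.5], [0, 0, 0.7, -21.4, -1.5], [0, 0, 0.7, -21.4, -1.5], [1, 0, 0.7, -21.4, -1.5], [1, 0, 0.7, -21.4, -1.5], [1, 0, 0.7, -21.4, -1.5], [1, 0, 0.7, -21.4, -1.5], [1, 0, 0.7, -21.4, -1.5], [1, 0, 0.7, -21.4, -1.5]], squeeze=20)

```text
time_s: 20.95
ee_pos: [0.4252, 0.2972, 0.2223]
eef_rot: [-3.142, -0.0, -0.362]
force: [-0.8, -0.9, 3.4]
grip_width: 0.05
grip_force: 20.0
```

Call:
servo_tool(motion=[[1, 0, 0, 2, 0], [1, 0, 0, 6, 0], [1, 0, 0, 11, 0], [1, 0, 0, 16, 0], [1, 2, -4, 18, 0], [1, 4, -9, 18, 2], [1, 6.5, -14.5, 18, 5], [1, 9, -20, 18, 8], [1, 11.5, -25.5, 18, 11], [1, 14, -31, 18, 14], [1, 16.5, -36.5, 18, 16.9], [1, 19, -42, 18, 16.9], [1, 21.1, -45.5, 18, 16.9], [1, 21.1, -45.5, 18, 16.9], [1, 21.1, -45.5, 18, 16.9], [1, 21.1, -45.5, 18, 16.9]])

```text
time_s: 22.95
ee_pos: [0.636, -0.1568, 0.4023]
eef_rot: [-3.141, 0.0, -0.066]
force: [0.5, -0.3, -1.4]
grip_width: 0.0498
grip_force: 20.0
```

Call:
servo_tool(motion=[[1, 0, 0, -4, 0], [1, 0, 0, -8, 0], [1, 0, 0, -12, 0], [1, 0, 0, -14, 0], [1, 0, 0, -14, 0], [1, 0, 0, -14, 0]])

```text
time_s: 23.7
ee_pos: [0.6365, -0.1577, 0.2641]
eef_rot: [3.141, -0.003, -0.067]
force: [-0.4, 0.0, -1.1]
grip_width: 0.0499
grip_force: 20.0
```

Run:
```python
from h import *
c=look("wrist");o=ctrl.get_obs();print(o["ee_pos"],o["eef_rot"],o["force"],o["grip_width"])
cv2.imwrite("pics/c11.png",c["bgr"])
```

```text
[ 0.6364936  -0.15776086  0.26412359] [ 3.14095748e+00 -2.75550829e-03 -6.67478467e-02] [ 0.01914753  0.32756342 -2.26744592] 0.04993554680640093
```

View pics/c11.png

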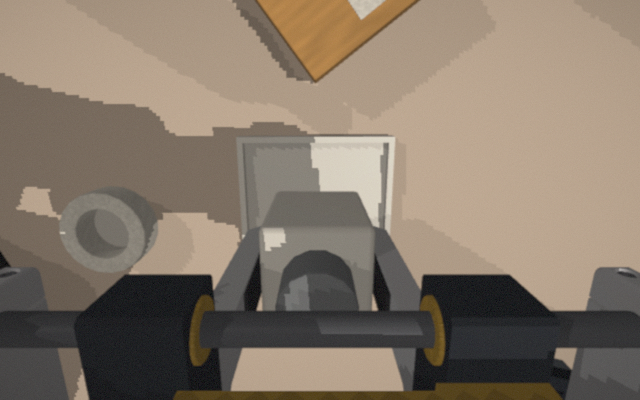

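Wrist view: the bottle is over the tray. The tray's far rim spans (237–395, 137), its midpoint on the bottle's midline (317).

Call:
servo_tool(motion=[[1, 0, 0, -1.5, 0], [1, 0, 0, -3, 0], [1, 0, 0, -3.7, 0], [1, 0, 0, -3.9, 0], [1, 0, 0, -3.9, 0], [1, 0, 0, -3.9, 0]])

```text
time_s: 24.5
ee_pos: [0.6363, -0.1578, 0.2236]
eef_rot: [3.141, -0.001, -0.067]
force: [0.7, 0.2, -1.4]
grip_width: 0.05
grip_force: 20.0
```

Call:
servo_tool(motion=[[1, 0, 0, -0.1, 0], [1, 0, 0, -0.2, 0], [1, 0, 0, -0.2, 0]])

```text
time_s: 24.88
ee_pos: [0.6363, -0.1578, 0.2223]
eef_rot: [3.141, -0.001, -0.067]
force: [-3.5, 1.6, 7.2]
grip_width: 0.0498
grip_force: 20.0
```

Call:
servo_tool(motion=[[0, 0, 0, 0, 0], [0, 0, 0, 0, 0], [0, 0, 0, 0, 0], [0, 0, 0, 0, 0], [0, 0, 0, 3, 0], [0, 0, 0, 8, 0], [0, 0, 0, 14, 0], [0, 0, 0, 19, 0], [0, 0, 0, 22, 0], [0, 0, 0, 22, 0], [0, 0, 0, 22, 0]])

```text
time_s: 26.25
ee_pos: [0.6362, -0.1578, 0.4394]
eef_rot: [-3.141, 0.002, -0.067]
force: [-0.9, 0.3, 0.4]
grip_width: 0.0941
grip_force: 0.0
```

Run:
```python
from h import *
c=look("wrist");o=ctrl.get_obs();print(o["ee_pos"],o["eef_rot"],o["force"],o["qpos"][5])
h=cv2.cvtColor(c["bgr"],cv2.COLOR_BGR2HSV)
u,v=map(int,proj(c,[.636,-.158,.09]));print(u,v,h[v,u])
r=h[v-80:v+80,u-90:u+90]
for nm,m,z in(("tray/white",(r[...,1]<55)&(r[...,2]>120),.010),("cap",(r[...,1]<30)&(r[...,2]<125)&(r[...,2]>40),.09)):
    for k in blobs(m,150)[:4]:
        b=cv2.minAreaRect(k);p=np.array(b[0])+[u-90,v-80];bx=cv2.boxPoints(b)+[u-90,v-80]
        w=np.array([onplane(c,*q,z) for q in bx]);print(nm,p.round(1),w.mean(0).round(4),np.linalg.norm(w[1]-w[0]).round(4),np.linalg.norm(w[2]-w[1]).round(4),b[2])
```

```text
[ 0.63623698 -0.1578372   0.43913999] [-3.14092562e+00  2.75716543e-03 -6.69526662e-02] [ 0.1892313   0.76709151 -0.21486918] 1.3387145999274734
317 180 [ 90   2 107]
tray/white [316.5 164.5] [ 0.6357 -0.1573  0.01  ] 0.1086 0.1115 90.0
cap [301.4 164.5] [ 0.6524 -0.1439  0.09  ] 0.0521 0.0634 11.689369201660156
```

Run:
```python
from h import *
c=look("wrist");g=cv2.cvtColor(c["bgr"],cv2.COLOR_BGR2GRAY)[130:230,267:367]
G=cv2.resize(g,None,fx=4,fy=4,interpolation=2);G=cv2.GaussianBlur(G,(7,7),0)
C=cv2.HoughCircles(G,cv2.HOUGH_GRADIENT,1.5,30,param1=80,param2=25,minRadius=50,maxRadius=85)
for x,y,r in C[0][:3]:
    p=onplane(c,267+x/4,130+y/4,.09);print(267+x/4,130+y/4,r/4,p.round(4),np.linalg.norm(onplane(c,267+(x+r)/4,130+y/4,.09)-p))
```

```text
316.6875 178.9375 16.6625 [ 0.6376 -0.1577  0.09  ] 0.016355511689548984
```

Call:
servo_tool(motion=[[0, 0, 4, 0, 0], [0, 0, 9.5, 0, 0], [0, 0, 15, 0, 0], [0, 0, 21, 0, 0], [0, -0.7, 26, 0, 0], [0, -0.7, 29.2, 0, 0], [0, -0.7, 29.2, 0, 0], [0, -0.7, 29.2, 0, 0]])

```text
time_s: 27.35
ee_pos: [0.6293, 0.1335, 0.4403]
eef_rot: [3.141, 0.001, -0.067]
force: [0.3, 0.4, 0.0]
grip_width: 0.0939
grip_force: 0.0
```

Run:
```python
from h import *
c=look("wrist");o=ctrl.get_obs();print(o["ee_pos"],o["eef_rot"],o["qpos"][5])
h=cv2.cvtColor(c["bgr"],cv2.COLOR_BGR2HSV)
m=(h[...,0]>40)&(h[...,0]<85)&(h[...,1]>35)&(h[...,2]>60)
for k in blobs(m)[:4]:
    (u,v),r=cv2.minEnclosingCircle(k);p=onplane(c,u,v,.074);e=onplane(c,u+r,v,.074);print((u,v,r),p.round(4),np.linalg.norm(e-p))
```

```text
[0.6293555  0.13318026 0.44056583] [ 3.14128705e+00  8.47928280e-04 -6.78961548e-02] 1.7903274301357004
(317.0932312011719, 177.5, 30.42790412902832) [0.6289 0.133  0.074 ] 0.031400193612078464
```

Call:
servo_tool(motion=[[0, 0, 0, -5, 0], [0, 0, 0, -11, 0], [0, 0, 0, -17, 0], [0, 0, 0, -21, 0], [0, 0, 0, -22.1, 0], [0, 0, 0, -22.1, 0], [0, 0, 0, -22.1, 0], [1, 0, 0, -22.1, 0], [1, 0, 0, -22.1, 0], [1, 0, 0, -22.1, 0], [1, 0, 0, -22.1, 0], [1, 0, 0, -22.1, 0]], squeeze=15)

```text
time_s: 28.9
ee_pos: [0.6292, 0.1342, 0.2203]
eef_rot: [-3.142, -0.0, -0.067]
force: [-0.1, 0.2, 1.9]
grip_width: 0.0614
grip_force: 15.0
```

Call:
servo_tool(motion=[[1, 0, 0, 2, 0], [1, 0, 0, 6, 0], [1, 0, 0, 11, 0], [1, 0, 0, 16, 0], [1, -4, 2.3, 18, 0], [1, -9, 5.2, 18, 0], [1, -14, 8.1, 18, 0], [1, -19, 11, 18, 0], [1, -24, 13.9, 18, 0], [1, -27.9, 16.1, 18, 0], [1, -27.9, 16.1, 18, 0], [1, -27.9, 16.1, 18, 0], [1, -27.9, 16.1, 18, 0]])

```text
time_s: 30.52
ee_pos: [0.3509, 0.2947, 0.4004]
eef_rot: [-3.142, -0.0, -0.068]
force: [0.1, -0.1, -2.4]
grip_width: 0.0615
grip_force: 15.0
```

Run:
```python
from h import *
c=look("wrist");o=ctrl.get_obs();print(o["ee_pos"],o["eef_rot"],o["force"],o["grip_width"],o["qpos"][5])
print(proj(c,[.432,.2904,.01]))
g=cv2.cvtColor(c["bgr"],cv2.COLOR_BGR2GRAY);G=cv2.GaussianBlur(cv2.resize(g,None,fx=2,fy=2,interpolation=2),(7,7),0)
C=cv2.HoughCircles(G[:420],cv2.HOUGH_GRADIENT,1.5,20,param1=70,param2=40,minRadius=75,maxRadius=120)
for x,y,r in C[0][:5]:
    p=onplane(c,x/2,y/2,.01);print(x/2,y/2,r/2,p.round(4),np.linalg.norm(onplane(c,(x+r)/2,y/2,.01)-p))
h=cv2.cvtColor(c["bgr"],cv2.COLOR_BGR2HSV)
m=(h[...,1]<38)&(h[...,2]>70);m[190:]=0
for k in blobs(m,800)[:3]:
    (u,v),r=cv2.minEnclosingCircle(k);p=onplane(c,u,v,.01);print("mask",u,v,r,cv2.contourArea(k)/(np.pi*r*r),p.round(4),np.linalg.norm(onplane(c,u+r,v,.01)-p))
```

```text
[0.35084426 0.29475706 0.40022493] [ 3.14152117e+00 -1.51091676e-05 -6.81548281e-02] [ 0.35332501 -0.14548842 -1.61271667] 0.061769313527352834 2.2577632908486227
(np.float64(315.5487785745615), np.float64(96.18227740943314))
316.875 95.625 47.4 [0.4325 0.289  0.01  ] 0.0492239493293402
310.125 88.125 46.8 [0.4404 0.2954 0.01  ] 0.0483401001749157
323.625 88.125 57.075 [0.4394 0.2815 0.01  ] 0.0589504558931498
307.875 100.875 55.2 [0.4279 0.2987 0.01  ] 0.057542869428575144
318.375 106.875 38.1 [0.4211 0.2882 0.01  ] 0.039890261868120565
mask 314.95587158203125 94.77941131591797 53.37577438354492 0.9499667181108529 [0.4334 0.2909 0.01  ] 0.05539572171907651
mask 563.5 105.5 54.30018997192383 0.2491088397816705 [0.405  0.0324 0.01  ] 0.05675774506297421
```

Call:
servo_tool(motion=[[1, 4, -0.2, 0, 0], [1, 8.2, -0.5, -2, 0], [1, 8.2, -0.5, -7, 0], [1, 8.2, -0.5, -12, 0], [1, 8.2, -0.5, -16, 0], [1, 8.2, -0.5, -17.6, 0], [1, 8.2, -0.5, -17.8, 0], [1, 8.2, -0.5, -17.8, 0], [1, 8.2, -0.5, -17.8, 0]])

```text
time_s: 31.7
ee_pos: [0.4325, 0.2903, 0.2234]
eef_rot: [-3.14, -0.002, -0.067]
force: [-0.6, -0.3, -1.3]
grip_width: 0.0617
grip_force: 15.0
```

Call:
servo_tool(motion=[[1, 0, 0, -0.1, 0], [1, 0, 0, -0.2, 0], [1, 0, 0, -0.3, 0], [1, 0, 0, -0.3, 0]])

```text
time_s: 32.2
ee_pos: [0.4323, 0.2903, 0.2202]
eef_rot: [-3.141, -0.001, -0.067]
force: [-4.5, -3.3, 12.5]
grip_width: 0.0618
grip_force: 15.0
```

Call:
servo_tool(motion=[[0, 0, 0, 0, 0], [0, 0, 0, 0, 0], [0, 0, 0, 0, 0], [0, 0, 0, 0, 0], [0, 0, 0, 3, 0], [0, 0, 0, 8, 0], [0, 0, 0, 14, 0], [0, 0, 0, 19, 0], [0, 0, 0, 22, 0], [0, 0, 0, 22, 0], [0, 0, 0, 22, 0]])

```text
time_s: 33.58
ee_pos: [0.4321, 0.2902, 0.4378]
eef_rot: [3.141, 0.001, -0.067]
force: [-0.7, -0.2, 0.7]
grip_width: 0.094
grip_force: 0.0
```

Run:
```python
from h import *
c=look("wrist");o=ctrl.get_obs();print(o["ee_pos"],o["force"],o["grip_width"])
h=cv2.cvtColor(c["bgr"],cv2.COLOR_BGR2HSV)
m=(h[...,0]>40)&(h[...,0]<85)&(h[...,1]>35)&(h[...,2]>60)
for k in blobs(m)[:2]:
    (u,v),r=cv2.minEnclosingCircle(k);p=onplane(c,u,v,.074);e=onplane(c,u+r,v,.074);print((u,v,r),p.round(4),np.linalg.norm(e-p))
# bystanders: scene difference against the start
s=look("scene")["bgr"];a=cv2.imread("pics/scene0.png");d=cv2.absdiff(s,a).max(2)>40
for n,(u,v) in dict(tape=(359,227),jar=(269,206),rack=(305,177),red=(217,208),yellow=(166,272)).items(): print(n,d[v-18:v+18,u-18:u+18].mean().round(3))
```

```text
[0.43215738 0.29019769 0.43763332] [0.04450759 0.25916951 0.29602879] 0.09381810445459042
(316.3216552734375, 177.30142211914062, 29.79713249206543) [0.4323 0.2902 0.074 ] 0.03052354095750648
tape 0.0
jar 0.116
rack 0.083
red 0.479
yellow 0.031
```

```bash
python3 -c "from station import ctrl; print(ctrl.hand_in())"
```

```text
the job is handed in; nothing more can be done
None
```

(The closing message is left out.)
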